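# Slide the travel mirror out over the shelf edge

## Task

Push the folded blue travel mirror across the steel shelf until its yellow front part sticks out 30 mm (give or take 8 mm) over the shelf's edge on the basin side, square to that edge, so that someone with wet hands can get a finger under it. Only push it with the fingers: do not lift it, tip it or push it off, and leave everything else where it stands. Finish with the hand clear.

Things in the scene. Friction and masses are not known exactly. Their poses are not given: they have to be found in the camera images.
- mirror: folded travel mirror, a loose flat blue slab on the shelf, about 0.1 kg, 90 mm along its x, 110 mm along its y, 12 mm thick. Origin: centre of its underside; z up; x points to its front, towards the basin, at the start within 18 degrees of the shelf's x. The front 30 mm of its lid is yellow; two thin steel hinge pins show along its rear. It slides by friction and stops when the push stops
- mirror_front (a point): point in the middle of the mirror's front side (the yellow one), at its underside, 45 mm ahead of the mirror's origin; axes as the mirror's
- shelf: fixed slim stainless steel shelf on the counter, 180 mm deep along its x, 740 mm long along its y, yawed up to 9 degrees; origin on the counter under its centre; x points away from the robot, to the basin. Its flat top, without a lip, is 90 mm above the origin; the plate is 12 mm thick, open beneath; its rear edge (robot side) is 90 mm behind the origin
- shelf_edge (a point): middle of the shelf's basin-side edge, at the height of its top, 90 mm ahead of the shelf's origin; axes as the shelf's: x straight out over the edge towards the basin, y along the edge, z up. The overhang is the x of mirror_front in this frame
- lens_tray: empty clear acrylic lens tray, 80 x 120 mm, 18 mm high, loose on the shelf beside the mirror, left or right of it, centres some 180 to 260 mm apart; origin: centre of its underside; must not be moved
- pump_bottle: white push-top pump bottle, 56 mm in diameter, 156 mm high, a spout reaching 39 mm from its axis, near one end of the shelf; origin: centre of its underside; must not be moved
- lens_case: pink twist-cap lens case, two round wells, 32 x 67 mm, 20 mm high, near one end of the shelf; origin: centre of its underside; must not be moved
- hair_clip: steel hair clip, 14 x 64 mm, 9 mm high, near one end of the shelf; origin: centre of its underside; must not be moved
- cup: empty white ceramic cup, 68 mm across the rim, 85 mm high, near one end of the shelf; origin: centre of its underside; must not be moved
- cream_jar: small cream jar, 56 mm in diameter, 45 mm high, on the counter left of the shelf; origin: centre of its underside; must not be moved

How it is judged:
At the end, for the whole second after the job is handed in: The mirror lies flat and at rest on the shelf, the middle of its yellow front side 22 to 38 mm out beyond the shelf's basin-side edge, square to that edge within 0.15 rad (8.6 degrees) (x of mirror_front in the frame of shelf_edge between 0.022 and 0.038 m and angle between the x axis of mirror and the x axis of shelf, either way round below 0.15 rad and z of mirror in the frame of shelf_edge between -0.003 and 0.003 m and angle between mirror's own z axis and vertical below 0.06 rad and linear speed of mirror below 0.01 m/s); the robot touches nothing.
It fails at once if the mirror is lifted off the shelf (by more than 8 mm) (z of mirror in the frame of shelf_edge above 0.008 m).
It fails at once if the mirror is tipped (by more than 0.2 rad) (angle between mirror's own z axis and vertical above 0.2 rad).
It fails at once if the mirror falls off the shelf (z of mirror in the frame of shelf_edge below -0.015 m).
It fails at once if another thing is moved by more than 12 mm (distance of any of lens_tray, pump_bottle, lens_case, hair_clip, cup, cream_jar from where it was at the start of the episode above 0.012 m).
It also fails if it takes over 45 s, if anything falls off the work surface, if the arm or the gripper's body presses on something with over 40 N, if the wrist force passes 120 N, or if a joint passes its speed limit or range.

## Robot

A 6-joint arm with a two-finger parallel gripper is mounted at the origin on the work surface. World frame = base frame: x ahead of the robot, y to its left, z up, the work surface at z = 0. Lengths are in m, angles in rad, forces in N, time in s.
With the tool pointing down it reaches from about 0.3 to 0.775 m from the base axis. Payload 14.6 kg.
Tool frame: the origin (TCP) lies at the very end of the fingers, on their centre line; the grasp point (between the pads) lies 19 mm behind it; z points along the fingers, y is the line along which they close (so a half turn about z gives the same grasp; the last joint's range is limited). The gripper opens to 94 mm and grips with 3 to 60 N. Pads are 16 mm wide; open, the fingers measure 119 mm over their backs; the gripper's body (75 mm by 177 mm) begins 78 mm behind the grasp point.
Start: joints at [-1.388, 0.3, 1.521, -0, 1.321, -0.067], TCP at [0.136, -0.533, 0.179] pointing down, gripper open.
Joint ranges: [-3.03, 3.03], [-0.79, 2.21], [0.23, 2.52], [-1.04, 4.18], [0, 3.07], [-2.55, 2.55]. Speed limits (rad/s): [2.22, 2.22, 2.57, 3.14, 3.14, 3.14].

## Interface

Orientations are given as [roll, pitch, yaw] about the fixed x, y, z axes, in that order (R = Rz(yaw) Ry(pitch) Rx(roll)).
In Python, from station import ctrl gives the robot as it stands.
- The arm moves only by the shell command python3 -m pendant 'ROWS' [OPENING] [FORCE]. ROWS is JSON, a list of rows, each a list of 2 entries, a list of its own where there are three numbers: the shift along the world's x, y, z in cm, then the turn about the world's z in rad. A call has 1 to 20 rows; each row shifts and turns the commanded pose from where the row before left it; what a row does not reach is not made up. A row lasts 1/12 s, in which the tool goes at most 41.7 mm and 7.16 degrees, less where a joint would pass 70% of its speed; a pose out of reach is approached as far as the arm can. A call is refused whole if a number of a shift passes 4.17 or a number of a turn 0.125, either way. A call with a gripper value outside its range is refused whole. OPENING is the opening, from 0 (shut) to 1 (fully open), set as the call begins (- or left out, the last holds). The fingers move at their own pace and stop on an object; FORCE is the grip in N (left out, the last holds). Time passes only in rows, so rows that do not move let the fingers close. It gives the time, the measured TCP pose, the force, the opening and the grip force at its end, in the units of the state.
- ctrl.get_obs(): the state, without advancing time (a new reading comes with each control period).
- ctrl.camera(name): name is "scene" or "top"; returns a dict with "color" (480x640x3 uint8, red, green, blue), "intrinsics" (3x3 intrinsics, pixels), "camera_from_world" (4x4, takes a point from world to camera coordinates). Camera axes: x right, y down, z forward; pixel columns grow to the right and rows downward; lengths in m; the calibration is good to about 2 mm. A picture is of the moment at which its call begins. There is no depth.
- ctrl.hand_in(): hands the job in; it is judged then, once.
The state is a dict: "time_s": time; "qpos": joint angles; "joint_vel": joint speeds; "tau": joint torques, N m; "ee_pos": TCP position; "eef_rot": TCP orientation; "force": force on the tool from outside, world axes, zero at the start; "moment": the same for the moment, N m; "grip_width": finger opening in m; "grip_force": force on a finger pad.
Only numpy, scipy, OpenCV 4.12 (cv2) and the standard library are available. Lean on these libraries where they do the work, as an engineer would, in place of code of your own. Each camera call takes 0.05 s, during which the arm holds its last target. There are 200 camera calls.

## Working session

There is one attempt and no reset: what is moved stays moved. The work goes in short steps, Python scripts to look and compute and a shell command to move; the robot and the scene stay as the last step left them, time stands still between calls to the robot, and variables do not carry over. Pictures are saved under pics/ and viewed, at most 10 in all, crops included, and the job is handed in when it is done.

```bash
mkdir -p pics; python3 - <<'E'
from station import ctrl
import cv2,numpy as np
for n in("top","scene"):
    c=ctrl.camera(n); cv2.imwrite(f"pics/{n}0.png",c["color"][...,::-1]); print(c["intrinsics"],np.round(c["camera_from_world"],4))
o=ctrl.get_obs();print(o["time_s"],o["ee_pos"],o["eef_rot"],o["grip_width"])
E
```

```text
[[455.31528056   0.         318.71681247]
 [  0.         455.31528056 238.62188538]
 [  0.           0.           1.        ]] [[-0.0051 -0.9999 -0.0147  0.1243]
 [-0.992   0.0069 -0.1257  0.5925]
 [ 0.1258  0.014  -0.992   0.9721]
 [ 0.      0.      0.      1.    ]]
[[612.23426287   0.         317.20442951]
 [  0.         612.23426287 241.06430219]
 [  0.           0.           1.        ]] [[-0.1659  0.9861 -0.0059 -0.0039]
 [ 0.7266  0.1182 -0.6768 -0.3996]
 [-0.6668 -0.1166 -0.7361  2.0099]
 [ 0.      0.      0.      1.    ]]
0.1 [ 0.13588897 -0.53268096  0.1788631 ] [-3.14059442e+00 -2.74514096e-05  2.49817665e-01] 0.09396730477632703
```

View pics/top0.png

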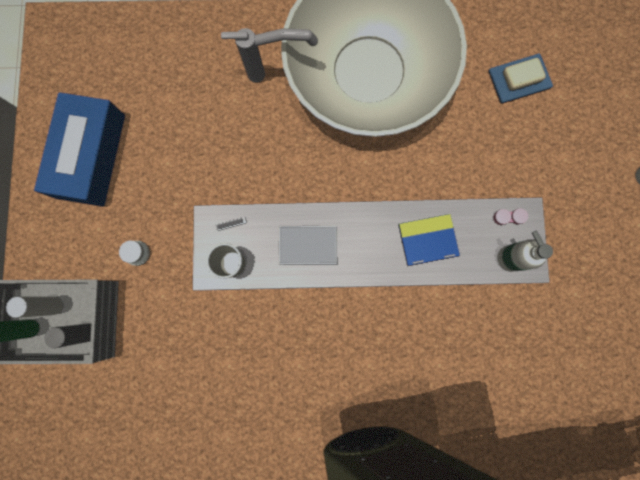

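View pics/scene0.png

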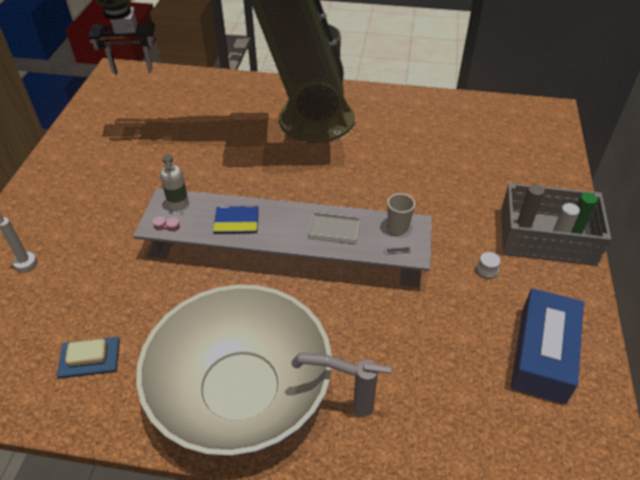

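The top view shows the shelf spanning about (193,206)–(548,282). The mirror is at about (430,240) with its yellow front facing the basin, the tray at (308,245), and the pump bottle and case to the right at about x = 500–550. Next I'll measure the mirror and the shelf edge.

```bash
cat > h.py <<'E'
from station import ctrl
import cv2,numpy as np
def world(c,uv,z):
    K,T=c["intrinsics"],c["camera_from_world"]; R,t=T[:3,:3],T[:3,3]
    d=np.c_[np.atleast_2d(uv),np.ones(len(np.atleast_2d(uv)))]@np.linalg.inv(K).T@R
    o=-R.T@t
    return o+d*((z-o[2])/d[:,2])[:,None]
def edge(c,lo,hi,cols,z=.09):
    g=cv2.GaussianBlur(c["color"],(3,3),0).astype(float); g=g[...,2]-g[...,0]  # grey shelf vs brown counter
    r=[lo+np.argmax(np.abs(np.diff(g[lo:hi,u])))+.5 for u in cols]
    p=world(c,np.c_[cols,r],z)[:,:2]
    vx,vy,x,y=cv2.fitLine(p.astype(np.float32),cv2.DIST_HUBER,0,.001,.001).ravel()
    if vy<0: vx,vy=-vx,-vy
    return np.array([x,y]),np.arctan2(-vx,vy)
def mirror(c):
    h=cv2.cvtColor(c["color"],cv2.COLOR_RGB2HSV)
    b=cv2.inRange(h,(108,120,60),(128,255,255)); y=cv2.inRange(h,(24,110,80),(36,255,255))
    m=np.zeros_like(b); m[195:290,370:490]=1
    b*=m;y*=m
    m=cv2.morphologyEx(b|y,cv2.MORPH_CLOSE,np.ones((5,5)))
    k=max(cv2.findContours(m,0,cv2.CHAIN_APPROX_NONE)[0],key=cv2.contourArea)
    P=world(c,k[:,0].astype(float),.102)[:,:2]
    (cx,cy),s,a=cv2.minAreaRect((P*1000).astype(np.float32))
    yy=world(c,np.argwhere(y)[:,::-1].astype(float),.102)[:,:2].mean(0)
    yaw=np.radians(a); f=yy-np.array([cx,cy])/1000
    cand=[yaw+i*np.pi/2 for i in range(4)]; yaw=max(cand,key=lambda q:f@[np.cos(q),np.sin(q)])
    return np.array([cx,cy])/1000,s,(yaw+np.pi)%(2*np.pi)-np.pi,np.arctan2(f[1],f[0])
def report():
    c=ctrl.camera("top")
    e,a=edge(c,190,215,np.r_[220:390:3,470:535:3]); e2,a2=edge(c,270,300,np.r_[200:320:3,350:500:3])
    m,s,yaw,yf=mirror(c); n=np.array([np.cos(a),np.sin(a)])
    print("edge",e,a,"rear",a2,"depth",(e-e2)@n)
    print("mirror",m,"size",s,"yaw",yaw,"by colour",yf,"rel",yaw-a)
    print("overhang",(m+.045*np.array([np.cos(yaw),np.sin(yaw)])-e)@n)
    return c
E
python3 -c "
from h import *
report()"
```

```text
edge [0.6651421 0.1211056] 0.015482024 rear 0.015744045 depth 0.18065894
mirror [ 0.58191254 -0.10750861] size (86.67230224609375, 107.38506317138672) yaw 0.18558519352607306 by colour 0.16386227225697209 rel 0.17010316923640545
overhang -0.04240834747129788
```

```bash
python3 -m pendant '[[[1.8,2.1,0.1],-0.012],[[1.8,2.1,0.1],-0.012],[[1.8,2.1,0.1],-0.012],[[1.8,2.1,0.1],-0.012],[[1.8,2.1,0.1],-0.012],[[1.8,2.1,0.1],-0.012],[[1.8,2.1,0.1],-0.012],[[1.8,2.1,0.1],-0.012],[[1.8,2.1,0.1],-0.012],[[1.8,2.1,0.1],-0.012],[[1.8,2.1,0.1],-0.012],[[1.8,2.1,0.1],-0.012],[[1.8,2.1,0.1],-0.012],[[1.8,2.1,0.1],-0.012],[[1.8,2.1,0.1],-0.012],[[1.8,2.1,0.1],-0.012],[[1.8,2.1,0.1],-0.012],[[1.8,2.1,0.1],-0.012],[[1.8,2.1,0.1],-0.012],[[1.8,2.1,0.1],-0.006]]' 0.7
python3 - <<'E'
from h import *
c=ctrl.camera("scene"); cv2.imwrite("pics/s1.png",c["color"][...,::-1]); print("bottle base",world(c,[[176,206]],.09),"cap",world(c,[[168,158]],.246))
print(ctrl.get_obs()["eef_rot"],ctrl.get_obs()["grip_width"])
E
```

```text
time_s: 1.82
ee_pos: [0.4966, -0.1117, 0.1993]
eef_rot: [-3.142, 0.0, 0.015]
force: [-0.3, -0.5, -0.5]
grip_width: 0.0656
grip_force: 0.0
bottle base [[ 0.55246128 -0.27862044  0.09      ]] cap [[ 0.54392844 -0.27329391  0.246     ]]
[-3.14069149e+00 -4.77725277e-04  1.67389270e-02] 0.06564444028982487
```

View pics/s1.png

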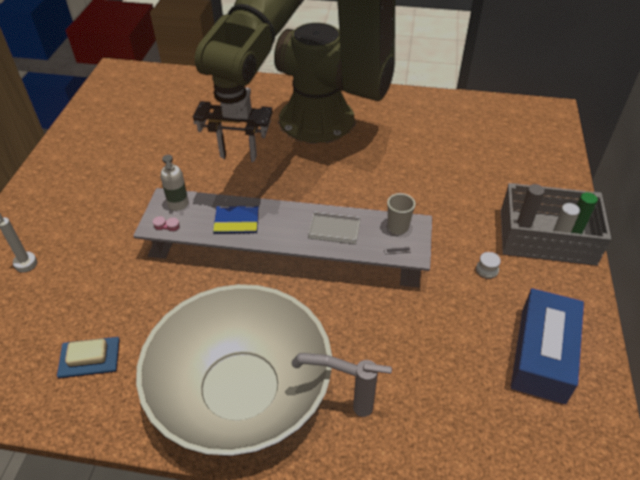

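The hand is behind the mirror at about (235,140), and the bottle at (175,190) is clear of the gripper body by 35 mm or more. I'll lower it behind the mirror.

```bash
python3 -m pendant '[[[0.2,0,-1.5],0],[[0.2,0,-1.5],0],[[0.2,0,-1.5],0],[[0,0,-1.5],0],[[0,0,-1.5],0],[[0,0,-1.2],0],[[0,0,-0.6],0],[[0,0,-0.5],0],[[0,0,-0.5],0],[[0,0,0],0],[[0,0,0],0]]'
python3 - <<'E'
from h import *
c=report(); i=cv2.resize(c["color"][180:300,340:560],None,fx=3,fy=3); cv2.imwrite("pics/t2.png",i[...,::-1]); print(ctrl.get_obs()["ee_pos"])
E
```

```text
time_s: 2.78
ee_pos: [0.5021, -0.113, 0.0966]
eef_rot: [3.142, -0.0, 0.016]
force: [-0.1, -0.2, 0.3]
grip_width: 0.0657
grip_force: 0.0
edge [0.6669952  0.00352576] 0.014868335 rear -0.022249058 depth 0.18772267
mirror [ 0.58262885 -0.10750159] size (85.08458709716797, 107.33000183105469) yaw 0.1893614893727782 by colour 0.16345971039098856 rel 0.174493154505718
overhang -0.04169112934037332
[ 0.50218983 -0.11299201  0.0968511 ]
```

View pics/t2.png

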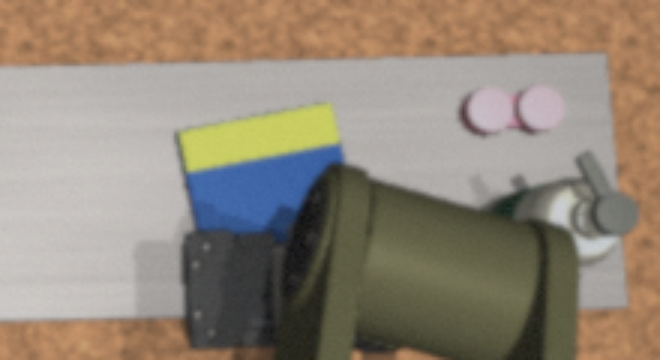

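The left finger is behind the mirror's blue rear. The wrist link shows close to the bottle in this view, so I'll check its height from the other camera.

```bash
python3 - <<'E'
from h import *
c=ctrl.camera("scene"); i=cv2.resize(c["color"][60:270,110:330],None,fx=2.8,fy=2.8); cv2.imwrite("pics/s3.png",i[...,::-1])
E
```

```text
(no output)
```

View pics/s3.png

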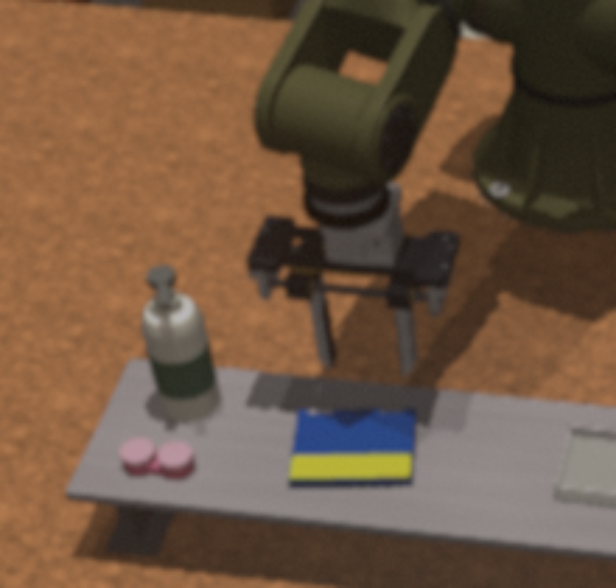

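```bash
python3 - <<'E'
from h import *
for n in("scene","top"):
    c=ctrl.camera(n);K,T=c["intrinsics"],c["camera_from_world"]
    p=np.array([[.502,-.113,.097],[.502,-.074,.097],[.502,-.152,.097],[.489,-.074,.09],[.489,-.152,.09],[.549,-.2755,.246],[.549,-.2755,.09]])
    q=(T[:3,:3]@p.T+T[:3,3:]); q=(K@q/q[2])[:2].T
    print(np.round((q-[110,60])*2.8) if n=="scene" else np.round((q-[340,180])*3))
E
```

```text
[[369. 386.]
 [409. 391.]
 [329. 382.]
 [413. 387.]
 [333. 378.]
 [158. 278.]
 [189. 407.]]
[[276. 295.]
 [219. 295.]
 [333. 294.]
 [218. 314.]
 [331. 314.]
 [613. 202.]
 [506. 226.]]
```

```bash
python3 - <<'E'
from h import *
c=ctrl.camera("scene"); i=cv2.resize(c["color"][150:220,200:280],None,fx=8,fy=8,interpolation=cv2.INTER_NEAREST); i=np.clip(i*1.6,0,255).astype(np.uint8)
cv2.imwrite("pics/s4.png",i[...,::-1]); print(ctrl.get_obs()["ee_pos"],ctrl.get_obs()["force"])
E
```

```text
[ 0.50213104 -0.11297765  0.0967154 ] [-0.13923745  0.01166198  0.38289405]
```

View pics/s4.png

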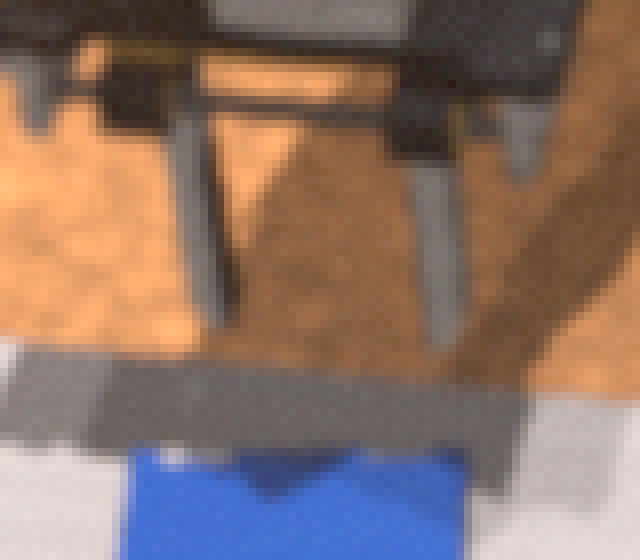

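The fingertips appear about 6 px (roughly 20 mm) higher than the reported TCP. I'll probe the height by force, going down in 2 mm steps.

```bash
python3 -m pendant '[[[0.5,0,0],0],[[0,0,-0.2],0],[[0,0,0],0],[[0,0,0],0]]'; python3 -m pendant '[[[0,0,-0.2],0],[[0,0,0],0],[[0,0,0],0]]'; python3 -m pendant '[[[0,0,-0.2],0],[[0,0,0],0],[[0,0,0],0]]'
```

```text
time_s: 3.37
ee_pos: [0.5069, -0.1129, 0.0941]
eef_rot: [-3.141, 0.0, 0.016]
force: [-0.1, 0.4, -0.3]
grip_width: 0.066
grip_force: 0.0
time_s: 3.62
ee_pos: [0.5069, -0.1129, 0.0922]
eef_rot: [-3.142, 0.0, 0.016]
force: [-0.9, 0.2, 0.1]
grip_width: 0.0659
grip_force: 0.0
time_s: 3.87
ee_pos: [0.5069, -0.1129, 0.0902]
eef_rot: [-3.142, 0.0, 0.016]
force: [-1.0, 0.1, -0.9]
grip_width: 0.0653
grip_force: 0.0
```

```bash
python3 -m pendant '[[[0,0,-0.2],0],[[0,0,0],0],[[0,0,0],0]]'; python3 -m pendant '[[[0,0,-0.15],0],[[0,0,0],0],[[0,0,0],0]]'
```

```text
time_s: 4.12
ee_pos: [0.5069, -0.1129, 0.0882]
eef_rot: [-3.142, 0.0, 0.016]
force: [0.1, 0.3, 0.1]
grip_width: 0.066
grip_force: 0.0
time_s: 4.37
ee_pos: [0.5069, -0.1129, 0.0868]
eef_rot: [-3.142, 0.0, 0.016]
force: [0.0, 0.4, -0.7]
grip_width: 0.0655
grip_force: 0.0
```

```bash
for i in 1; do python3 -m pendant '[[[0,0,-0.2],0],[[0,0,0],0],[[0,0,-0.2],0],[[0,0,0],0],[[0,0,0],0]]'; done; python3 -m pendant '[[[0,0,-0.2],0],[[0,0,0],0],[[0,0,0],0]]'; python3 - <<'E'
from h import *
c=ctrl.camera("scene"); i=cv2.resize(c["color"][150:220,200:280],None,fx=8,fy=8,interpolation=cv2.INTER_NEAREST); i=np.clip(i*1.6,0,255).astype(np.uint8)
cv2.imwrite("pics/s5.png",i[...,::-1])
E
```

```text
time_s: 4.78
ee_pos: [0.5069, -0.1129, 0.0827]
eef_rot: [-3.142, 0.0, 0.016]
force: [-0.3, -0.5, 0.3]
grip_width: 0.0656
grip_force: 0.0
time_s: 5.03
ee_pos: [0.5069, -0.1129, 0.0808]
eef_rot: [-3.142, 0.0, 0.016]
force: [0.9, -0.5, -0.4]
grip_width: 0.0659
grip_force: 0.0
```

View pics/s5.png

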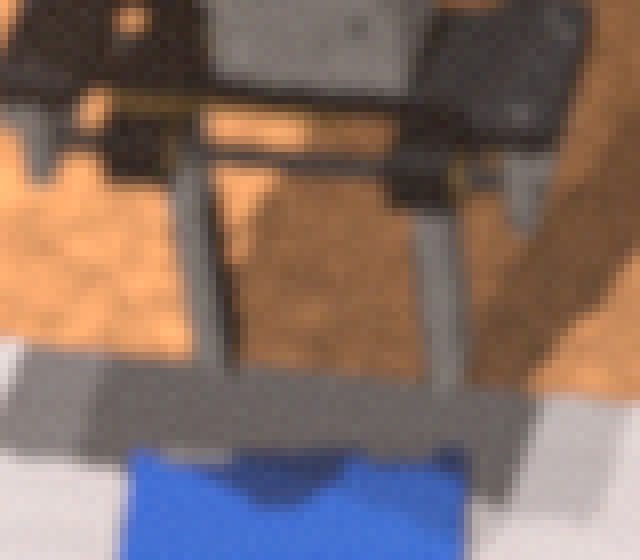

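The tips now line up visually with the shelf's rear edge and there is still no contact. I'll keep probing down.

```bash
for i in 1; do python3 -m pendant '[[[0,0,-0.2],0],[[0,0,0],0],[[0,0,-0.2],0],[[0,0,0],0],[[0,0,0],0]]'; done; python3 -m pendant '[[[0,0,-0.2],0],[[0,0,0],0],[[0,0,0],0]]';python3 -m pendant '[[[0,0,-0.2],0],[[0,0,0],0],[[0,0,0],0]]'; python3 - <<'E'
from h import *
c=ctrl.camera("scene"); i=cv2.resize(c["color"][150:220,200:280],None,fx=8,fy=8,interpolation=cv2.INTER_NEAREST); i=np.clip(i*1.6,0,255).astype(np.uint8)
cv2.imwrite("pics/s6.png",i[...,::-1])
E
```

```text
time_s: 5.5
ee_pos: [0.5069, -0.1129, 0.0767]
eef_rot: [-3.142, 0.0, 0.016]
force: [-0.1, -0.1, -0.6]
grip_width: 0.0657
grip_force: 0.0
time_s: 5.75
ee_pos: [0.5069, -0.1129, 0.0747]
eef_rot: [-3.141, 0.0, 0.016]
force: [-0.6, 0.3, 0.1]
grip_width: 0.066
grip_force: 0.0
time_s: 6.0
ee_pos: [0.5069, -0.1129, 0.0727]
eef_rot: [-3.142, 0.0, 0.016]
force: [-0.8, 0.2, 0.6]
grip_width: 0.0658
grip_force: 0.0
```

View pics/s6.png

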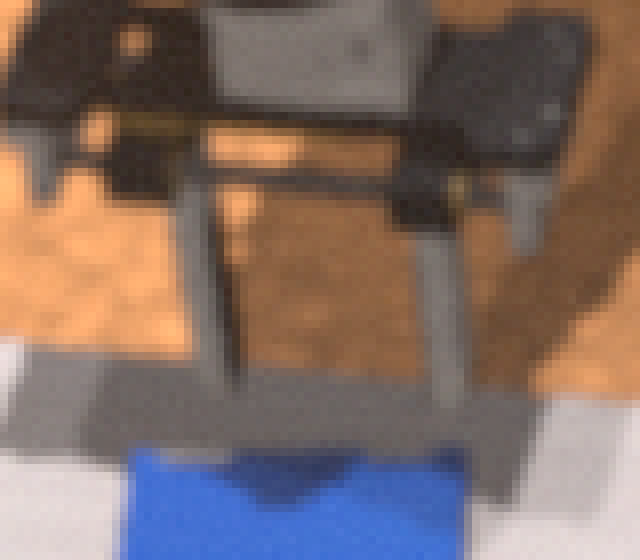

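The tips (crop (215,383) and (450,405)) are now drawn in front of the shelf's edge, so they are really about 2 mm above its top. The reported TCP therefore reads about 19 mm low. I'll raise 1 mm and start a slow push.

```bash
python3 -m pendant '[[[0,0,0.1],0],[[0.3,0,0],0],[[0.3,0,0],0],[[0.3,0,0],0],[[0.3,0.01,0],0],[[0.3,0,0],0],[[0.3,0.01,0],0],[[0.3,0,0],0],[[0.3,0.01,0],0],[[0.3,0,0],0],[[0.3,0.01,0],0],[[0.3,0,0],0],[[0.3,0.01,0],0],[[0.3,0,0],0],[[0.3,0.01,0],0],[[0.3,0,0],0],[[0,0,0],0]]'
cat >> h.py <<'E'
def front():
    "front edge of the yellow part, on the lid's top"
    c=ctrl.camera("top"); h=cv2.cvtColor(c["color"],cv2.COLOR_RGB2HSV); y=cv2.inRange(h,(24,110,80),(36,255,255)); y[:150]=0;y[290:]=0;y[:,:370]=0;y[:,490:]=0
    e,a=edge(c,190,215,np.r_[220:385:3]); n=np.array([np.cos(a),np.sin(a)])
    P=world(c,np.argwhere(y)[:,::-1].astype(float),.102)[:,:2]
    (cx,cy),s,r=cv2.minAreaRect((P*1000).astype(np.float32)); r=np.radians(r); k=min((r+i*np.pi/2 for i in range(-3,4)),key=abs)
    d=np.array([np.cos(k),np.sin(k)]); f=np.array([cx,cy])/1000+d*(min(s)/2000)
    print("edge ang",a,"yellow",s,"yaw",k,"rel",k-a,"front",f,"overhang",(f-e)@n); return c
E
python3 - <<'E'
from h import *
c=front(); i=cv2.resize(c["color"][170:300,340:560],None,fx=3,fy=3); cv2.imwrite("pics/t7.png",i[...,::-1])
E
```

```text
time_s: 7.47
ee_pos: [0.5524, -0.1123, 0.0738]
eef_rot: [3.142, -0.0, 0.016]
force: [-0.7, -0.3, -0.2]
grip_width: 0.0659
grip_force: 0.0
edge ang 0.015958028 yellow (69.2003402709961, 25.41197967529297) yaw -0.007932358464855405 rel -0.023890386379021855 front [ 0.64810159 -0.09703425] overhang -0.020632807454326458
```

View pics/t7.png

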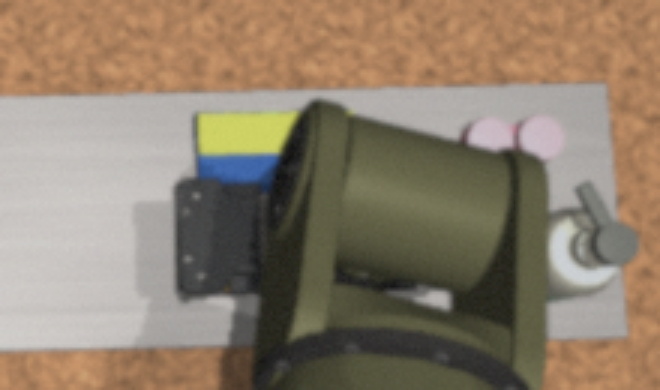

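The mirror has squared up against both fingers, with its yellow front at crop y≈112 just short of the shelf edge at y≈90, and the bottle and case are untouched. The measured overhang is about −19 mm, so 48 mm more to push.

```bash
python3 -m pendant '[[[0.3,0,0],0],[[0.3,0.01,0],0],[[0.3,0,0],0],[[0.3,0.01,0],0],[[0.3,0,0],0],[[0.3,0.01,0],0],[[0.3,0,0],0],[[0.3,0.01,0],0],[[0.3,0,0],0],[[0.3,0.01,0],0],[[0.3,0,0],0],[[0.3,0.01,0],0],[[0.3,0.01,0],0],[[0.3,0.01,0],0],[[0.3,0,0],0],[[0.2,0,0],0],[[0.1,0,0],0],[[0,0,0],0]]'; python3 -c "
from h import *
front()"
```

```text
time_s: 9.02
ee_pos: [0.6002, -0.1115, 0.0738]
eef_rot: [-3.142, -0.0, 0.016]
force: [-0.2, -0.5, 0.7]
grip_width: 0.0657
grip_force: 0.0
edge ang 0.015958028 yellow (59.20469284057617, 25.74393081665039) yaw -0.00870640623568697 rel -0.02466443414985342 front [ 0.69731557 -0.0913447 ] overhang 0.028665700247520035
```

The overhang is about 30 mm. I'll back straight off, lift, and check.

```bash
python3 -m pendant '[[[-0.5,0,0],0],[[-1,0,0],0],[[-1,0,0],0],[[-1,0,0],0],[[-1,0,0.5],0],[[-1,0,2],0],[[-1,0,3],0],[[-1,0,3],0],[[-1,0,3],0],[[-2,0,2],0],[[-3,0,0],0],[[-3,0,0],0],[[-3,0,0],0],[[-3,0,0],0],[[0,0,0],0]]'; python3 - <<'E'
from h import *
front(); c=report(); i=cv2.resize(c["color"][160:310,100:600],None,fx=1.6,fy=1.6); cv2.imwrite("pics/t8.png",i[...,::-1])
E
```

```text
time_s: 10.32
ee_pos: [0.3714, -0.1112, 0.209]
eef_rot: [3.141, -0.0, 0.015]
force: [-0.3, 0.1, -0.3]
grip_width: 0.0656
grip_force: 0.0
edge ang 0.0162272 yellow (107.26729583740234, 27.865615844726562) yaw -0.00830253785637658 rel -0.024529738483703545 front [ 0.69924977 -0.11538248] overhang 0.030181899483485
edge [0.6669952  0.00352576] 0.014868335 rear 0.015560106 depth 0.18074808
mirror [ 0.64245398 -0.11454068] size (67.94107818603516, 107.6163101196289) yaw 0.005993313996060845 by colour 0.0514879889031794 rel -0.00887502087099934
overhang 0.01870430627232672
```

View pics/t8.png

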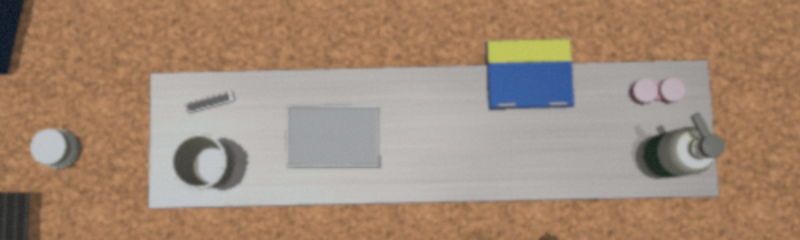

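The mirror sits square with its yellow strip over the edge (crop (530,50)), everything else is in place, and the hand is clear. The front-edge measurement gives about 30–31 mm. The 18.7 mm figure comes from a mask window that cuts off the top of the mirror.

```bash
python3 -c "
from station import ctrl
print(ctrl.hand_in())"
```

```text
the job is handed in; nothing more can be done
None
```

I handed the job in with the mirror's yellow front measured about 30 mm over the basin-side edge and square to it within about 0.025 rad; nothing else had visibly moved and the hand was clear, but the hand-in returned no verdict.

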